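# Re-rig the long shot tubes from slanted to straight up

## Robot

A 6-joint arm with a two-finger parallel gripper is mounted at the origin on the work surface. World frame = base frame: x ahead of the robot, y to its left, z up, the work surface at z = 0. Lengths are in mm, angles in degrees, forces in N, time in s.
With the tool pointing down it reaches from about 300 to 850 mm from the base axis. Payload 4.2 kg.
Tool frame: the origin (TCP) lies midway between the tips of the shut fingers; the grasp point (between the pads) lies 19 mm behind it; y points along the fingers, z is the direction in which the jaws open and shut, and the axes are right-handed (so a half turn about y gives the same grasp; the last joint's range is limited). The gripper opens to 91 mm and grips with 3 to 60 N. Pads are 32 mm wide; open, the fingers measure 118 mm over their backs; the gripper's body (76 mm by 178 mm) begins 60 mm behind the grasp point.
Start: joints at [72.766, 18.312, 89.639, -0, 72.044, -1.146], TCP at [159.348, 552.496, 213.976] pointing down, gripper open.
Joint ranges: [-177.97, 177.97], [-48.28, 115.42], [12.27, 149.76], [-77.06, 257.06], [2.81, 150.46], [-146.56, 146.56]. Speed limits (degrees/s): [147.25, 147.25, 180, 180, 180, 180].

## Interface

Orientations are given as [roll, pitch, yaw] about the fixed x, y, z axes, in that order (R = Rz(yaw) Ry(pitch) Rx(roll)).
In Python, from workcell import env gives the robot as it stands.
- The arm moves only by the shell command python3 -m handwheel 'ROWS' [FORCE]. ROWS is JSON, a list of rows, each a list of 3 entries, a list of its own where there are three numbers: the opening, from 0 (shut) to 1 (fully open), then the shift along the tool's x, y, z in mm, then the turn, a rotation vector about the tool's x, y, z in degrees. A call has exactly 10 rows; each row shifts and turns the commanded pose from where the row before left it, along the tool's axes as they then stand; what a row does not reach is not made up. A row lasts 1/12 s, in which the tool goes at most 41.7 mm and 7.16 degrees, less where a joint would pass 70% of its speed; a pose out of reach is approached as far as the arm can. A call is refused whole if a number of a shift passes 41.7 or a number of a turn 7.16, either way. A call with a gripper value outside its range is refused whole. The fingers move at their own pace and stop on an object; FORCE is the grip in N (left out, the last holds). Time passes only in rows, so rows that do not move let the fingers close, or fill a call up. It gives the time, the measured TCP pose, the force and the opening at its end, in the units of the state.
- env.state(): the state, without advancing time (a new reading comes with each control period).
- env.grab_frame(name): name is "scene" or "top" or "wrist"; returns the picture (420x560x3 uint8, red, green, blue); there is no depth.
- env.camera_info(name): a dict with "fx", "fy", "cx", "cy" (pixels), "camera_from_world" (4x4, takes a point from world to camera coordinates); the wrist camera has in their place "mount" (4x4, takes a point from camera to tool coordinates, whose origin is the TCP and whose axes are the tool frame's). Camera axes: x right, y down, z forward; pixel columns grow to the right and rows downward; lengths in mm; the calibration is good to about 2 mm. The wrist camera is an equidistant fisheye: a pixel r from the principal point sees the ray r / f radians off the axis. A picture is of the moment at which its call begins: read the wrist's pose just before it. camera_info takes no time and is no camera call.
- env.job_done(): hands the job in, once; it reports no verdict.
Trained networks look in the newest picture that a camera, given by its name, has taken for a name from the list of things; names that differ only in an ending like _2 or _b are one class to them, and where a whole thing is asked for, a point or a joint stands for the part that bears it (a point fixed in the world has none). Each returns a list of dicts, best first, with "p" (0 to 1); they miss things now and then, are a little off and sometimes report something else, mostly with a low value. They report only what shows in the picture. A call takes as long as a camera call. They do not tell look-alikes from the thing itself.
- env.masks_of(camera, label): "region" (420x560 bool, what is visible of it) and "location" ([column, row] in pixels, amid what is visible of it).
The state is a dict: "time_s": time; "qpos": joint angles; "qvel": joint speeds; "effort": joint torques, N m; "ee_pos": TCP position; "ee_rot": TCP orientation; "force": force on the tool from outside, world axes, zero at the start; "torque": the same for the moment, N m; "gripper_width": finger opening in mm.
Only numpy, scipy, OpenCV 4.12 (cv2) and the standard library are available. Lean on these libraries where they do the work, as an engineer would, in place of code of your own. Each camera call takes 0.05 s, during which the arm holds its last target.

## Task

The two long tubes in the slanted rack are meant to fire straight up: take them out and stand them, foot down, in the two empty pots of the straight rack, fully home. Lower them in rather than letting them drop, and leave the short tubes, the tube already standing and the other things on the bench where they are.

Things in the scene. Friction and masses are not known exactly. Their poses are not given: they have to be found in the camera images.
- slant_rack: Fixed aluminium rack, base 135 (x) x 300 (y) x 10 mm, origin under it. Four pots at its y = -108, -36, 36, 108 mm lean 28 degrees from vertical to the rack's -x, towards the robot (yaw up to 0.25 rad). Pot: bore 40 mm, 80 mm deep, mouth 96 mm above the table. A tube lies loosely on the low side at the same lean, foot at x 45, z 24 mm. Two 16 mm rails along y clamp the pots, below the mouths.
- tube_a: Kraft cardboard tube, closed, 34 mm diameter, 180 mm long, black plug over the lowest 30 mm, lid recessed in the top end, paper band, about 0.14 kg, foot-heavy. Origin: centre of its foot; z: along the tube towards the lid end. A long tube; starts in one of the four slanted pots with about 100 mm standing out of it.
- tube_b: Kraft cardboard tube, closed, 34 mm diameter, 180 mm long, black plug over the lowest 30 mm, lid recessed in the top end, paper band, about 0.14 kg, foot-heavy. Origin: centre of its foot; z: along the tube towards the lid end. The other long tube in the slanted rack; same in all respects.
- short_a: Kraft cardboard tube, closed, 34 mm diameter, 120 mm long, black plug over the lowest 30 mm, lid recessed in the top end, paper band, about 0.09 kg, foot-heavy. Origin: centre of its foot; z: along the tube towards the lid end. A short tube in the slanted rack, about 40 mm standing out; it stays there.
- short_b: Kraft cardboard tube, closed, 34 mm diameter, 120 mm long, black plug over the lowest 30 mm, lid recessed in the top end, paper band, about 0.09 kg, foot-heavy. Origin: centre of its foot; z: along the tube towards the lid end. The other short tube in the slanted rack; it stays there.
- rail: Fixed straight rack: aluminium rail 40 (x) x 290 (y) x 12 mm on two cross feet 130 mm long in x, origin under its centre. Three upright pots stand on it in a row along its y at -90, 0 and 90 mm. Yaw up to 0.25 rad.
- pot_a_floor (a point): Centre of the inner floor of upright pot A, 26 mm above the table; z up. Each upright pot: vertical bore 41 mm, flaring to 53 mm over the top 15 mm, 79 mm deep, mouth 105 mm above the table and 59 mm across outside. Pot A holds standing_tube; it may be any of the three along the rail.
- pot_b_floor (a point): Centre of the inner floor of upright pot B, empty at the start; same shape as pot A.
- pot_c_floor (a point): Centre of the inner floor of upright pot C, empty at the start; same shape as pot A.
- standing_tube: Kraft cardboard tube, closed, 34 mm diameter, 180 mm long, black plug over the lowest 30 mm, lid recessed in the top end, paper band, about 0.14 kg, foot-heavy. Origin: centre of its foot; z: along the tube towards the lid end. It already stands upright in pot A and stays there, its top 206 mm above the table.
- cutters: Side cutters with black grips lying in front of the slanted rack, 150 x 68 x 18 mm, origin under the middle. Bystander.
- tape_roll: White roll of tape lying flat in front of the straight rack, 92 mm across, 48 mm high, origin under its centre. Bystander.
- screwdriver: Black-handled screwdriver, 190 mm long, lying behind the straight rack, origin under its middle. Bystander.
- drink_can: Grey drink can, 66 mm across, 118 mm high, at the left. Origin under its centre. Bystander.
- water_bottle: Water bottle, 66 mm across, 200 mm high, at the right. Origin under its centre. Bystander.
- tape_measure: Black tape measure, 66 x 36 x 66 mm, at the left, near the robot. Origin under its centre. Bystander.
- marker: Grey marker pen, 120 x 14 x 14 mm, lying at the right. Origin under its centre. Bystander.
There are look-alikes about, which are no part of the job. What is shaped like the tube_a but blue is not meant.

How it is judged (in metres and radians):
At the end, for the whole second after the job is handed in: Each of the two long tubes from the slanted rack stands in its own one of the two pots that were empty (either way round): foot within 8 mm of the floor in height and of its centre sideways, foot down and within 0.12 rad of vertical, at rest ((((horizontal distance between tube_a and pot_b_floor below 0.008 m and z of tube_a in the frame of pot_b_floor below 0.008 m and angle between tube_a's own z axis and vertical below 0.12 rad and linear speed of tube_a below 0.02 m/s) and (horizontal distance between tube_b and pot_c_floor below 0.008 m and z of tube_b in the frame of pot_c_floor below 0.008 m and angle between tube_b's own z axis and vertical below 0.12 rad and linear speed of tube_b below 0.02 m/s)) or ((horizontal distance between tube_a and pot_c_floor below 0.008 m and z of tube_a in the frame of pot_c_floor below 0.008 m and angle between tube_a's own z axis and vertical below 0.12 rad and linear speed of tube_a below 0.02 m/s) and (horizontal distance between tube_b and pot_b_floor below 0.008 m and z of tube_b in the frame of pot_b_floor below 0.008 m and angle between tube_b's own z axis and vertical below 0.12 rad and linear speed of tube_b below 0.02 m/s)))); the robot touches nothing.
It fails at once if a long tube is dropped: it falls faster than 0.65 m/s (some 2 cm of free fall) with no finger on it ((linear speed of tube_a above 0.65 m/s and contact force between tube_a and the fingers below 0.05 N) or (linear speed of tube_b above 0.65 m/s and contact force between tube_b and the fingers below 0.05 N)).
It fails at once if a short tube or the tube already standing is shifted by more than 3 cm (distance of any of short_a, short_b, standing_tube from where it was at the start of the episode above 0.03 m).
It fails at once if another loose thing on the bench is shifted by more than 3 cm (distance of any of cutters, tape_roll, screwdriver, drink_can, water_bottle, tape_measure, marker from where it was at the start of the episode above 0.03 m).
It also fails if it takes over 69 s, if anything falls off the work surface, if the arm or the gripper's body presses on something with over 40 N, if the wrist force passes 120 N, or if a joint passes its speed limit or range.

## Working session

There is one attempt and no reset: what is moved stays moved. The work goes in short steps, Python scripts to look and compute and a shell command to move; the robot and the scene stay as the last step left them, time stands still between calls to the robot, and variables do not carry over. Pictures are saved under pics/ and viewed, and the job is handed in when it is done.

```bash
ls -la; mkdir -p pics; python3 - <<'E'
from workcell import env
import cv2, json
s=env.state(); print(s)
for n in ["scene","top","wrist"]:
    im=env.grab_frame(n); cv2.imwrite(f"pics/{n}0.png",im[:,:,::-1])
    print(n,env.camera_info(n))
E
```

```text
total 12
drwxr-xr-x  3 agent agent 4096 Dec  6 20:43 .
drwxr-xr-x 23 root  root  4096 Dec  6 20:43 ..
drwxr-xr-x  2 agent agent 4096 Dec  6 20:43 pics
{'time_s': 0.0, 'qpos': array([ 7.27646266e+01,  1.83517670e+01,  8.97088858e+01, -1.02625701e-03,
        7.20444142e+01, -1.14568201e+00]), 'qvel': array([-0.09910743, -0.03470757, -0.01124787,  0.02826771,  0.03522873,
       -0.06302881]), 'effort': array([ 1.38530289e-03, -4.12476289e+01, -2.31965178e+01,  7.27747497e-02,
        4.56528284e-02, -1.47211172e-04]), 'ee_pos': array([159.20170742, 551.96883792, 213.10223354]), 'ee_rot': array([-9.01050656e+01,  1.12527442e-03, -1.60893751e+01]), 'force': array([ 0.54974607, -0.4176546 , -0.17706292]), 'torque': array([-0.0325576 ,  0.03281192, -0.04520702]), 'gripper_width': 91.11310899599509}
scene {'fx': 411.2479002299604, 'fy': 411.2479002299604, 'cx': 279.3596979732105, 'cy': 210.03921429180465, 'camera_from_world': array([[ 2.78160129e-01,  9.60426399e-01,  1.44247794e-02,
        -1.43667245e+02],
       [ 7.36750736e-01, -2.03695211e-01, -6.44753142e-01,
        -3.47275703e+0
[... 406 characters left out ...]
25e-01, -8.24350802e-03, -4.63849272e-02,
         5.30775842e+02],
       [ 4.64349021e-02, -5.97792724e-03, -9.98903431e-01,
         1.07123288e+03],
       [ 0.00000000e+00,  0.00000000e+00,  0.00000000e+00,
         1.00000000e+00]])}
wrist {'fx': 325.19226210127806, 'fy': 325.19226210127806, 'cx': 279.00355384637606, 'cy': 205.0662720325246, 'mount': array([[ 1.71045808e-04,  9.56095268e-01,  2.93055982e-01,
        -8.29924191e+01],
       [ 2.31998595e-04, -2.93056017e-01,  9.56095245e-01,
        -1.70353154e+02],
       [ 9.99999958e-01, -9.55475078e-05, -2.71938762e-04,
         1.51686828e+00],
       [ 0.00000000e+00,  0.00000000e+00,  0.00000000e+00,
         1.00000000e+00]])}
```

View pics/scene0.png

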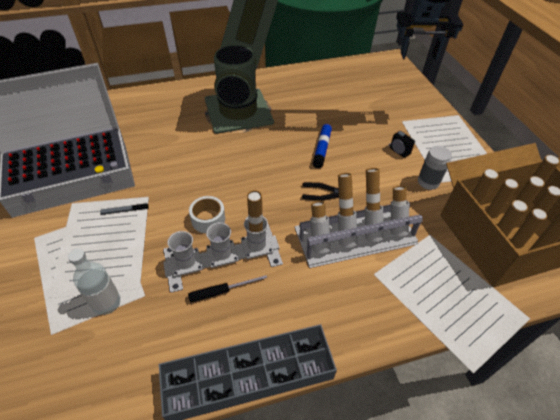

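View pics/top0.png

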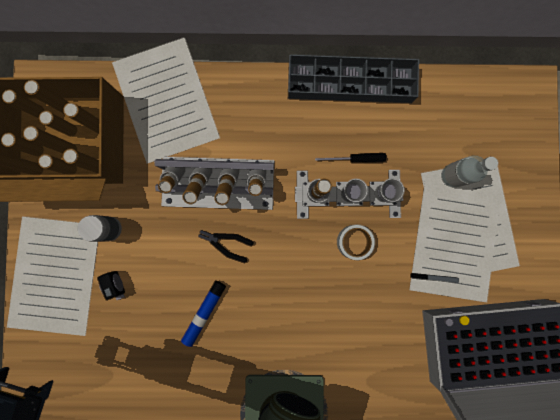

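View pics/wrist0.png

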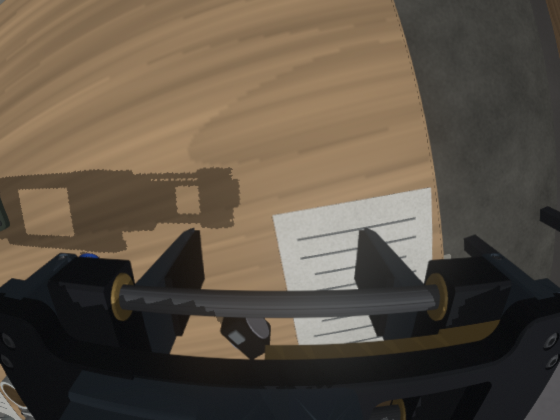

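```bash
cat > h.py <<'E'
import numpy as np, cv2
from workcell import env
from scipy.spatial.transform import Rotation as R
def proj(cam,P):
    c=env.camera_info(cam); P=np.atleast_2d(P); T=c["camera_from_world"]
    q=P@T[:3,:3].T+T[:3,3]
    return np.c_[c["fx"]*q[:,0]/q[:,2]+c["cx"],c["fy"]*q[:,1]/q[:,2]+c["cy"]]
def ray(cam,uv):
    c=env.camera_info(cam);T=c["camera_from_world"]
    d=T[:3,:3].T@np.array([(uv[0]-c["cx"])/c["fx"],(uv[1]-c["cy"])/c["fy"],1]); o=-T[:3,:3].T@T[:3,3]
    return o,d/np.linalg.norm(d)
def atz(cam,uv,z):
    o,d=ray(cam,uv); return o+d*(z-o[2])/d[2]
def zoom(src,dst,x0,y0,x1,y1,k):
    im=cv2.imread(src)[y0:y1,x0:x1]; cv2.imwrite(dst,cv2.resize(im,None,fx=k,fy=k,interpolation=cv2.INTER_CUBIC))
E
python3 - <<'E'
from h import *
for cam in ["top","scene"]:
    im=env.grab_frame(cam)
    for l in ["tube_a","short_a","standing_tube","rail","slant_rack","pot_b_floor"]:
        try:
            r=env.masks_of(cam,l)
        except Exception as e: print(l,e); continue
        for d in r[:5]: print(cam,l,round(d["p"],2),np.round(d["location"],1),d["region"].sum())
zoom("pics/top0.png","pics/topzA.png",145,145,285,220,5)
zoom("pics/top0.png","pics/topzB.png",285,155,425,270,5)
zoom("pics/scene0.png","pics/scz.png",150,155,440,310,2.7)
E
```

```text
top tube_a 0.85 [224.9 191.6] 370
top tube_a 0.72 [203.3 311.9] 909
top tube_a 0.65 [193.  187.7] 455
top short_a 0.69 [215.5 180.6] 4611
top short_a 0.64 [167.5 183.5] 253
top short_a 0.61 [255.8 186.5] 302
top standing_tube 0.62 [320.4 188.9] 294
top standing_tube 0.38 [221.3 191.7] 437
top rail 0.57 [330.3 199.7] 830
top rail 0.34 [225.6 192.8] 401
top slant_rack 0.59 [214.  180.4] 4444
top slant_rack 0.33 [387.9 192.1] 787
top pot_b_floor 0.55 [352.9 192.7] 753
scene tube_a 0.94 [325.4 149.2] 422
scene tube_a 0.78 [344.2 194.4] 576
scene tube_a 0.66 [375.  189.5] 607
scene short_a 0.72 [318.2 209.9] 274
scene short_a 0.54 [397.  197.4] 254
scene standing_tube 0.56 [254.3 208. ] 578
scene rail 0.87 [207.4 258.5] 942
scene slant_rack 0.95 [358.9 232.7] 5230
scene slant_rack 0.63 [223.6 245.3] 989
scene pot_b_floor 0.69 [220.9 247.1] 1071
```

View pics/topzA.png

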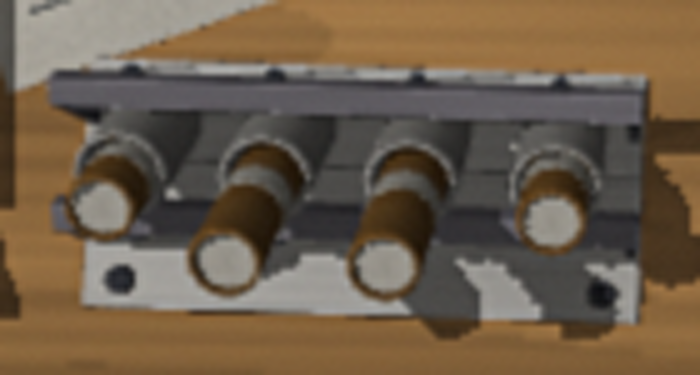

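View pics/topzB.png

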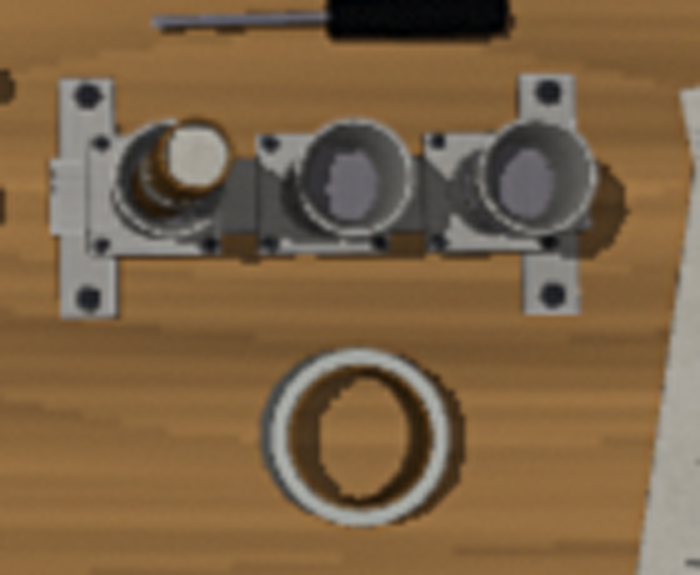

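View pics/scz.png

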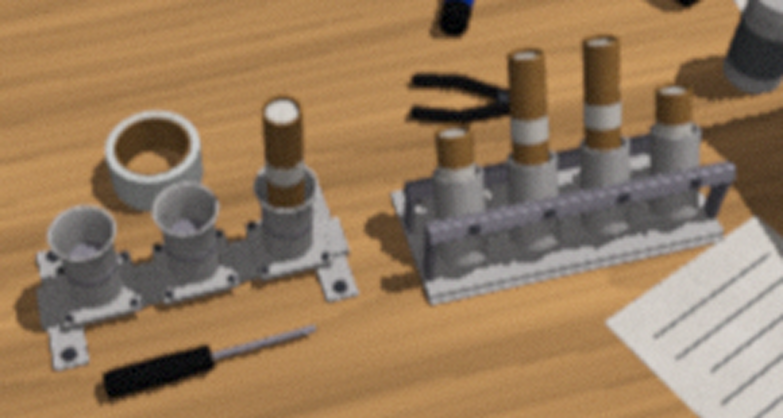

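```bash
cat > fit.py <<'E'
from h import *
from scipy.optimize import least_squares
A=lambda x,y:((x+.5)/5-.5+145,(y+.5)/5-.5+145)
B=lambda x,y:((x+.5)/5-.5+285,(y+.5)/5-.5+155)
S=lambda x,y:((x+.5)/2.7-.5+150,(y+.5)/2.7-.5+155)
t=np.radians(28)
def end(y,L): return [45-L*np.sin(t),y,24+L*np.cos(t)]
slant=[("top",A(102,208),end(108,120)),("top",A(228,261),end(36,180)),("top",A(386,266),end(-36,180)),("top",A(554,220),end(-108,120)),
("top",A(82,305),[-67.5,150,10]),("top",A(637,322),[-67.5,-150,10]),
("scene",S(527,56),end(-36,180)),("scene",S(601,43),end(36,180)),("scene",S(454,133),end(-108,120)),("scene",S(674,91),end(108,120))]
rail=[("top",B(166,180),[0,90,105]),("top",B(355,178),[0,0,105]),("top",B(539,178),[0,-90,105]),
("scene",S(82,236),[0,-90,105]),("scene",S(185,209),[0,0,105]),]
def fit(pts,x0):
    def f(p,full=False):
        Rz=R.from_euler("z",p[2]).as_matrix(); out=[]
        for c,uv,q in pts: out.append(proj(c,Rz@np.array(q)+[p[0],p[1],0])[0]-uv)
        return np.array(out) if full else np.ravel(out)
    s=least_squares(f,x0,loss="soft_l1",x_scale=[10,10,.1]); print(np.round(s.x,3),np.degrees(s.x[2])); print(np.round(f(s.x,True),2).tolist()); return s.x
ps=fit(slant,[600,150,0]); pr=fit(rail,[600,-150,0])
E
python3 fit.py; python3 - <<'E'
from h import *
# triangulate long tube ends
from fit import A,S,B
def tri(a,b):
    o1,d1=ray("top",a);o2,d2=ray("scene",b)
    M=np.c_[d1,-d2]; s=np.linalg.lstsq(M,o2-o1,rcond=None)[0]
    return (o1+d1*s[0]+o2+d2*s[1])/2, np.linalg.norm(o1+d1*s[0]-o2-d2*s[1])
print(tri(A(228,261),S(601,43)),tri(A(386,266),S(527,56)),tri(B(196,155),S(283,110)))
E
```

```text
[ 5.99256e+02  1.82018e+02 -2.30000e-02] -1.3005625762969408
[[-0.1, -1.08], [-0.3, -0.98], [0.01, -0.99], [-0.14, -0.65], [-0.52, 5.09], [0.41, 5.15], [-0.54, -0.2], [-0.08, -0.49], [-0.27, -0.04], [-0.05, -0.34]]
[ 5.85325e+02 -1.70902e+02  2.50000e-02] 1.4569601548092692
[[1.16, -0.02], [-0.05, -0.23], [-0.31, -0.84], [-0.03, -1.25], [0.18, -0.35]]
[ 5.99256e+02  1.82018e+02 -2.30000e-02] -1.3005625762969408
[[-0.1, -1.08], [-0.3, -0.98], [0.01, -0.99], [-0.14, -0.65], [-0.52, 5.09], [0.41, 5.15], [-0.54, -0.2], [-0.08, -0.49], [-0.27, -0.04], [-0.05, -0.34]]
[ 5.85325e+02 -1.70902e+02  2.50000e-02] 1.4569601548092692
[[1.16, -0.02], [-0.05, -0.23], [-0.31, -0.84], [-0.03, -1.25], [0.18, -0.35]]
(array([558.97035577, 219.66736341, 179.48240422]), np.float64(1.5981305802205352)) (array([557.31167793, 148.23703551, 180.28972931]), np.float64(2.0830081367950104)) (array([584.02089924, -80.40129421, 204.3291851 ]), np.float64(0.9954194878808836))
```

```bash
sed -i '/\[-67.5,/d' fit.py; cat >> h.py <<'E'
def pose(s=None):
    s=s or env.state(); T=np.eye(4); T[:3,:3]=R.from_euler("xyz",s["ee_rot"],degrees=True).as_matrix(); T[:3,3]=s["ee_pos"]; return T
def mk(p,yd,zd):
    yd=np.array(yd,float);yd/=np.linalg.norm(yd);zd=np.array(zd,float);zd-=yd*(zd@yd);zd/=np.linalg.norm(zd)
    T=np.eye(4);T[:3,:3]=np.c_[np.cross(yd,zd),yd,zd];T[:3,3]=p;return T
def plan(T0,T1,n,show=True):
    D=np.linalg.inv(T0)@T1; w=R.from_matrix(D[:3,:3]).as_rotvec(); r=R.from_rotvec(w/n).as_matrix()
    S=sum(np.linalg.matrix_power(r,k) for k in range(n)); d=np.linalg.solve(S,D[:3,3])
    print("n",n,"shift",np.round(d,2),"turn",np.round(np.degrees(w/n),3))
    if show:
        M=np.eye(4);M[:3,:3]=r;M[:3,3]=d;T=T0.copy()
        for k in range(n):
            T=T@M
            if (k+1)%max(1,n//5)==0: print(k+1,np.round(T[:3,3],1),"ydir",np.round(T[:3,1],2))
def wray(T,uv):
    c=env.camera_info("wrist"); u=np.array([uv[0]-c["cx"],uv[1]-c["cy"]]); r=np.linalg.norm(u);th=r/c["fx"]
    d=np.r_[u/max(r,1e-9)*np.sin(th),np.cos(th)]; M=T@c["mount"]; return M[:3,3],M[:3,:3]@d
def wproj(T,P):
    c=env.camera_info("wrist"); M=np.linalg.inv(T@c["mount"]); q=np.atleast_2d(P)@M[:3,:3].T+M[:3,3]
    r=np.linalg.norm(q[:,:2],axis=1);th=np.arctan2(r,q[:,2]); return q[:,:2]/r[:,None]*(th*c["fx"])[:,None]+[c["cx"],c["cy"]]
E
python3 - <<'E'
from fit import *
psi=ps[2]; Rz=R.from_euler("z",psi).as_matrix()
for y in (36,-36):
    e=Rz@np.array(end(y,180))+[ps[0],ps[1],0]; print("end",e)
a=Rz@[-np.sin(t),0,np.cos(t)]; 
e=Rz@np.array(end(-36,180))+[ps[0],ps[1],0]
T0=pose(); T1=mk(e+a*60,-a,Rz@[np.cos(t),0,np.sin(t)])
print(np.round(T1,3)); plan(T0,T1,20)
E
```

```text
[ 5.98246e+02  1.82198e+02 -2.10000e-02] -1.2035651584597105
[[-0.18, -0.58], [-0.36, -0.51], [-0.05, -0.57], [-0.21, -0.31], [-0.65, -0.48], [-0.22, -0.8], [-0.33, -0.31], [-0.21, -0.68]]
[ 5.85325e+02 -1.70902e+02  2.50000e-02] 1.4569601548092692
[[1.16, -0.02], [-0.05, -0.23], [-0.31, -0.84], [-0.03, -1.25], [0.18, -0.35]]
end [559.5063708  219.01989181 182.93056671]
end [557.99403744 147.03577657 182.93056671]
[[-2.10000e-02  4.69000e-01  8.83000e-01  5.29832e+02]
 [-1.00000e+00 -1.00000e-02 -1.90000e-02  1.47627e+02]
 [ 0.00000e+00 -8.83000e-01  4.69000e-01  2.35907e+02]
 [ 0.00000e+00  0.00000e+00  0.00000e+00  1.00000e+00]]
n 20 shift [29.44  1.02  2.01] turn [ 1.192  3.676 -0.917]
4 [271.6 516.7 212.7] ydir [ 0.09  0.05 -0.99]
8 [370.9 453.6 217.4] ydir [ 0.19  0.08 -0.98]
12 [450.3 366.9 224.9] ydir [ 0.29  0.07 -0.95]
16 [504.5 262.6 232.1] ydir [ 0.39  0.04 -0.92]
20 [529.8 147.6 235.9] ydir [ 0.47 -0.01 -0.88]
```

```bash
python3 -m handwheel '[[1,[29.44,1.02,2.01],[1.192,3.676,-0.917]],[1,[29.44,1.02,2.01],[1.192,3.676,-0.917]],[1,[29.44,1.02,2.01],[1.192,3.676,-0.917]],[1,[29.44,1.02,2.01],[1.192,3.676,-0.917]],[1,[29.44,1.02,2.01],[1.192,3.676,-0.917]],[1,[29.44,1.02,2.01],[1.192,3.676,-0.917]],[1,[29.44,1.02,2.01],[1.192,3.676,-0.917]],[1,[29.44,1.02,2.01],[1.192,3.676,-0.917]],[1,[29.44,1.02,2.01],[1.192,3.676,-0.917]],[1,[29.44,1.02,2.01],[1.192,3.676,-0.917]]]' 40
```

```text
time_s: 1.68
ee_pos: [414.6, 412.0, 221.1]
ee_rot: [-75.9, -4.8, -53.8]
force: [0.6, 0.3, 0.3]
gripper_width: 91.9
```

```bash
python3 -m handwheel '[[1,[29.44,1.02,2.01],[1.192,3.676,-0.917]],[1,[29.44,1.02,2.01],[1.192,3.676,-0.917]],[1,[29.44,1.02,2.01],[1.192,3.676,-0.917]],[1,[29.44,1.02,2.01],[1.192,3.676,-0.917]],[1,[29.44,1.02,2.01],[1.192,3.676,-0.917]],[1,[29.44,1.02,2.01],[1.192,3.676,-0.917]],[1,[29.44,1.02,2.01],[1.192,3.676,-0.917]],[1,[29.44,1.02,2.01],[1.192,3.676,-0.917]],[1,[29.44,1.02,2.01],[1.192,3.676,-0.917]],[1,[29.44,1.02,2.01],[1.192,3.676,-0.917]]]'
python3 - <<'E'
from fit import *
T=pose(); print(np.round(T,3))
im=env.grab_frame("wrist")[:,:,::-1].copy()
cv2.imwrite("pics/w1.png",im)
Rz=R.from_euler("z",ps[2]).as_matrix()
for y,L in ((108,120),(36,180),(-36,180),(-108,120)):
    e=Rz@np.array(end(y,L))+[ps[0],ps[1],0]; print(y,wproj(T,e))
E
```

```text
time_s: 2.52
ee_pos: [530.1, 146.2, 236.2]
ee_rot: [-61.9, 0.1, -91.4]
force: [0.6, -0.1, 0.2]
gripper_width: 91.2
[ 5.98246e+02  1.82198e+02 -2.10000e-02] -1.2035651584597105
[[-0.18, -0.58], [-0.36, -0.51], [-0.05, -0.57], [-0.21, -0.31], [-0.65, -0.48], [-0.22, -0.8], [-0.33, -0.31], [-0.21, -0.68]]
[ 5.85325e+02 -1.70902e+02  2.50000e-02] 1.4569601548092692
[[1.16, -0.02], [-0.05, -0.23], [-0.31, -0.84], [-0.03, -1.25], [0.18, -0.35]]
[[-2.40000e-02  4.71000e-01  8.82000e-01  5.30133e+02]
 [-1.00000e+00 -1.10000e-02 -2.20000e-02  1.46241e+02]
 [-1.00000e-03 -8.82000e-01  4.71000e-01  2.36204e+02]
 [ 0.00000e+00  0.00000e+00  0.00000e+00  1.00000e+00]]
108 [[277.25272078  41.14290015]]
36 [[277.27431175 124.25619813]]
-36 [[277.70415245 221.22283144]]
-108 [[278.1840284  268.02185298]]
```

View pics/w1.png

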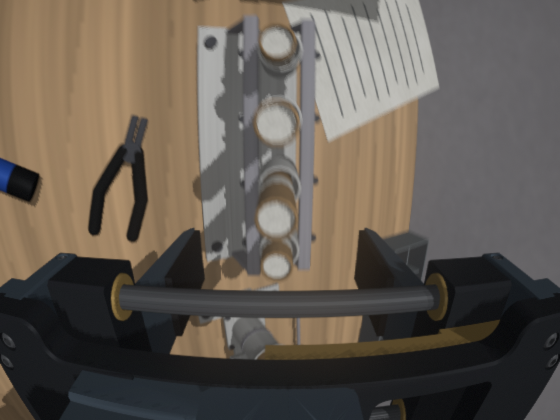

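```bash
python3 - <<'E'
from fit import *
T=pose();T1=T.copy()
a=-T[:3,1]; e=np.array([558,148.2,182.2]); T1[:3,3]=e-a*44
print(np.round(np.linalg.inv(T)@np.r_[e,1],1)); plan(T,T1,10)
E
```

```text
[ 5.98246e+02  1.82198e+02 -2.10000e-02] -1.2035651584597105
[[-0.18, -0.58], [-0.36, -0.51], [-0.05, -0.57], [-0.21, -0.31], [-0.65, -0.48], [-0.22, -0.8], [-0.33, -0.31], [-0.21, -0.68]]
[ 5.85325e+02 -1.70902e+02  2.50000e-02] 1.4569601548092692
[[1.16, -0.02], [-0.05, -0.23], [-0.31, -0.84], [-0.03, -1.25], [0.18, -0.35]]
[-6.8 60.6  0.8  1. ]
n 10 shift [-0.68 10.46  0.08] turn [ 0. -0.  0.]
2 [538.6 143.4 216.9] ydir [ 0.47 -0.02 -0.88]
4 [548.6 144.4 198.5] ydir [ 0.47 -0.02 -0.88]
6 [558.6 145.5 180.1] ydir [ 0.47 -0.02 -0.88]
8 [568.6 146.5 161.7] ydir [ 0.47 -0.02 -0.88]
10 [578.6 147.5 143.3] ydir [ 0.47 -0.02 -0.88]
```

```bash
python3 - <<'E'
from h import *
for i in range(3):
    s=env.state(); print(s["time_s"],np.round(s["ee_pos"],1),np.round(s["ee_rot"],2),np.round(s["qvel"],1)); env.grab_frame("wrist")
E
```

```text
2.5667 [528.7 142.4 235.3] [-62.02  -0.13 -91.65] [ 3.5  1.2 -1.4  3.2  2.5 -3.2]
2.6167 [528.9 144.4 235.5] [-6.205e+01 -7.000e-02 -9.147e+01] [ 2.6  1.1 -2.2  1.9 -0.3 -1.2]
2.6667 [529.5 146.1 235.9] [-62.01  -0.   -91.35] [ 2.1  0.9 -1.7  0.6 -0.4 -0.4]
```

```bash
python3 - <<'E' | tail -4
from fit import *
T=pose(); im=env.grab_frame("wrist")[:,:,::-1].copy(); cv2.imwrite("pics/w2.png",im)
Rz=R.from_euler("z",ps[2]).as_matrix()
for y,L in ((36,180),(-36,180)):
    e=Rz@np.array(end(y,L))+[ps[0],ps[1],0]; print(y,wproj(T,e),wproj(T,e+[0,2,0]))
for d in env.masks_of("wrist","tube_a")[:3]: print(d["p"],d["location"],d["region"].sum())
zoom("pics/w2.png","pics/w2z.png",230,80,330,290,2.8)
E
```

```text
-36 [[278.21686528 222.35417671]] [[278.16252337 219.86580609]]
0.73 [17.1, 179.9] 1223
0.68 [274.8, 120.4] 1620
0.63 [275.8, 207.8] 2312
```

View pics/w2z.png

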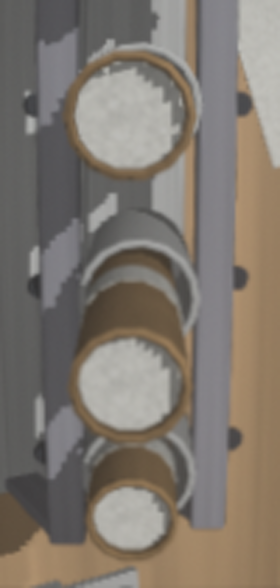

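```bash
python3 -m handwheel '[[1,[-0.2,10.5,-0.1],[0,0,0]],[1,[-0.2,10.5,-0.1],[0,0,0]],[1,[-0.2,10.5,-0.1],[0,0,0]],[1,[-0.2,10.5,-0.1],[0,0,0]],[1,[-0.2,10.5,-0.1],[0,0,0]],[1,[-0.2,10.5,-0.1],[0,0,0]],[1,[-0.2,10.5,-0.1],[0,0,0]],[1,[-0.2,10.5,-0.1],[0,0,0]],[1,[-0.2,10.5,-0.1],[0,0,0]],[1,[-0.2,10.5,-0.1],[0,0,0]]]' && python3 -m handwheel '[[0.2,[0,0,0],[0,0,0]],[0.2,[0,0,0],[0,0,0]],[0.2,[0,0,0],[0,0,0]],[0.2,[0,0,0],[0,0,0]],[0.2,[0,0,0],[0,0,0]],[0.2,[0,0,0],[0,0,0]],[0.2,[0,0,0],[0,0,0]],[0.2,[0,0,0],[0,0,0]],[0.2,[0,0,0],[0,0,0]],[0.2,[0,0,0],[0,0,0]]]' 40
python3 - <<'E'
from h import *
cv2.imwrite("pics/w3.png",env.grab_frame("wrist")[:,:,::-1])
s=env.state();print(s["ee_pos"],s["ee_rot"],s["force"],s["gripper_width"])
E
```

```text
time_s: 3.65
ee_pos: [578.8, 148.5, 141.7]
ee_rot: [-62.0, 0.0, -91.2]
force: [-0.3, -0.3, -0.1]
gripper_width: 91.1
time_s: 4.48
ee_pos: [578.2, 148.6, 142.8]
ee_rot: [-62.0, -0.0, -91.2]
force: [-0.9, 0.5, 2.0]
gripper_width: 33.3
[578.14631231 148.56920055 142.76928827] [-6.19979067e+01 -3.59572808e-03 -9.12043388e+01] [-0.55537342 -0.3917645   1.47789088] 33.59074678001656
```

View pics/w3.png

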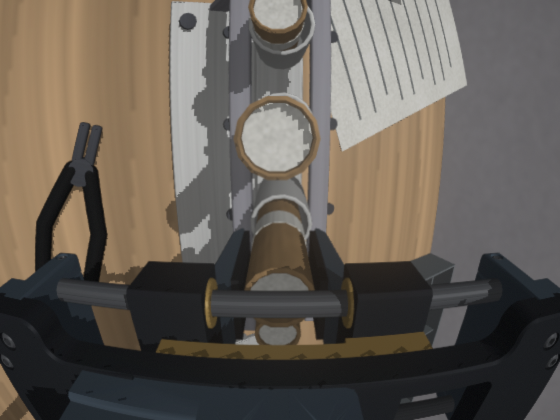

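```bash
python3 -m handwheel '[[0.2,[0,-4,0],[0,0,0]],[0.2,[0,-8,0],[0,0,0]],[0.2,[0,-12,0],[0,0,0]],[0.2,[0,-14,0],[0,0,0]],[0.2,[0,-14,0],[0,0,0]],[0.2,[0,-14,0],[0,0,0]],[0.2,[0,-14,0],[0,0,0]],[0.2,[0,-14,0],[0,0,0]],[0.2,[0,-14,0],[0,0,0]],[0.2,[0,-12,0],[0,0,0]]]'
python3 - <<'E'
from h import *
cv2.imwrite("pics/s1.png",env.grab_frame("scene")[:,:,::-1])
T=pose();print(np.round(T,3))
E
```

```text
time_s: 5.37
ee_pos: [520.8, 149.7, 249.7]
ee_rot: [-62.0, 0.0, -91.2]
force: [1.1, -0.3, -1.9]
gripper_width: 33.4
[[-2.10000e-02  4.72000e-01  8.81000e-01  5.21249e+02]
 [-1.00000e+00 -8.00000e-03 -1.90000e-02  1.50082e+02]
 [-2.00000e-03 -8.81000e-01  4.73000e-01  2.52097e+02]
 [ 0.00000e+00  0.00000e+00  0.00000e+00  1.00000e+00]]
```

View pics/s1.png

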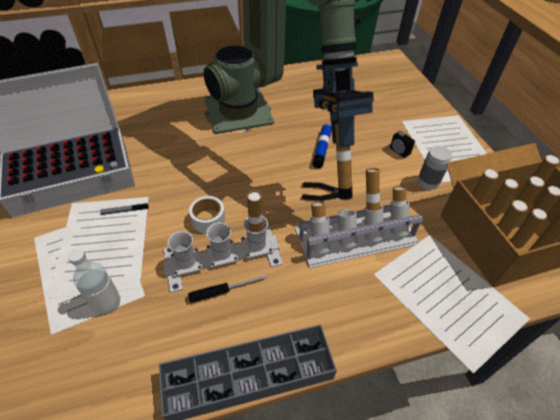

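```bash
python3 - <<'E'
from h import *
T0=pose(); print(T0[:3,3]); T0[:3,3]=[521.9,149.75,248.7]
W1=mk([530,-90,375],[0,0,-1],[1,0,0]); plan(T0,W1,10)
W2=mk([587.6,-260.9,275],[0,0,-1],[1,0,0]); plan(W1,W2,10)
E
```

```text
[521.24892893 150.08177632 252.09707766]
n 10 shift [ 23.97 -12.     4.47] turn [-2.82  -0.119  0.02 ]
2 [518.1 101.8 274.1] ydir [ 0.38 -0.01 -0.92]
4 [517.   53.9 299.7] ydir [ 0.29 -0.   -0.96]
6 [518.7   5.9 325.2] ydir [ 0.2  -0.   -0.98]
8 [523.  -42.  350.4] ydir [ 0.1 -0.  -1. ]
10 [530. -90. 375.] ydir [ 0.  0. -1.]
n 10 shift [17.09 10.    5.76] turn [0. 0. 0.]
2 [ 541.5 -124.2  355. ] ydir [ 0.  0. -1.]
4 [ 553.  -158.4  335. ] ydir [ 0.  0. -1.]
6 [ 564.6 -192.5  315. ] ydir [ 0.  0. -1.]
8 [ 576.1 -226.7  295. ] ydir [ 0.  0. -1.]
10 [ 587.6 -260.9  275. ] ydir [ 0.  0. -1.]
```

```bash
python3 -m handwheel '[[0.2,[23.97,-12,4.47],[-2.82,-0.119,0.02]],[0.2,[23.97,-12,4.47],[-2.82,-0.119,0.02]],[0.2,[23.97,-12,4.47],[-2.82,-0.119,0.02]],[0.2,[23.97,-12,4.47],[-2.82,-0.119,0.02]],[0.2,[23.97,-12,4.47],[-2.82,-0.119,0.02]],[0.2,[23.97,-12,4.47],[-2.82,-0.119,0.02]],[0.2,[23.97,-12,4.47],[-2.82,-0.119,0.02]],[0.2,[23.97,-12,4.47],[-2.82,-0.119,0.02]],[0.2,[23.97,-12,4.47],[-2.82,-0.119,0.02]],[0.2,[23.97,-12,4.47],[-2.82,-0.119,0.02]]]' && python3 -m handwheel '[[0.2,[17.1,10,5.8],[0,0,0]],[0.2,[17.1,10,5.8],[0,0,0]],[0.2,[17.1,10,5.8],[0,0,0]],[0.2,[17.1,10,5.8],[0,0,0]],[0.2,[17.1,10,5.8],[0,0,0]],[0.2,[17.1,10,5.8],[0,0,0]],[0.2,[17.1,10,5.8],[0,0,0]],[0.2,[17.1,10,5.8],[0,0,0]],[0.2,[17.1,10,5.8],[0,0,0]],[0.2,[17.1,10,5.8],[0,0,0]]]'
python3 - <<'E'
from h import *
for i in range(3): env.grab_frame("top")
T=pose();print(np.round(T,3))
cv2.imwrite("pics/w4.png",env.grab_frame("wrist")[:,:,::-1])
cv2.imwrite("pics/s4.png",env.grab_frame("scene")[:,:,::-1])
cv2.imwrite("pics/t4.png",env.grab_frame("top")[:,:,::-1])
s=env.state();print(s["ee_pos"],s["ee_rot"],s["gripper_width"])
zoom("pics/s4.png","pics/s4z.png",120,130,300,310,3.3)
f=T@[0,136,0,1]; print(f,proj("scene",f[:3]),proj("top",f[:3]),wproj(T,f[:3]))
E
```

```text
time_s: 6.25
ee_pos: [530.1, -91.0, 376.1]
ee_rot: [-90.3, -0.1, -90.0]
force: [1.9, 0.4, -1.2]
gripper_width: 33.4
time_s: 7.08
ee_pos: [588.5, -262.5, 274.4]
ee_rot: [-90.2, -0.1, -90.0]
force: [0.8, -0.5, -0.4]
gripper_width: 33.5
[[-2.00000e-03 -6.00000e-03  1.00000e+00  5.87946e+02]
 [-1.00000e+00 -0.00000e+00 -2.00000e-03 -2.62184e+02]
 [ 0.00000e+00 -1.00000e+00 -6.00000e-03  2.73472e+02]
 [ 0.00000e+00  0.00000e+00  0.00000e+00  1.00000e+00]]
[ 588.25345291 -260.56247917  275.98913478] [-9.01451873e+01 -8.58615547e-02 -8.99899895e+01] 33.37843748059597
[ 587.12053089 -262.20229636  137.47428177    1.        ] [[176.94349246 232.31045745]] [[396.58547424 188.12890495]] [[278.24791811 196.00181007]]
```

View pics/w4.png

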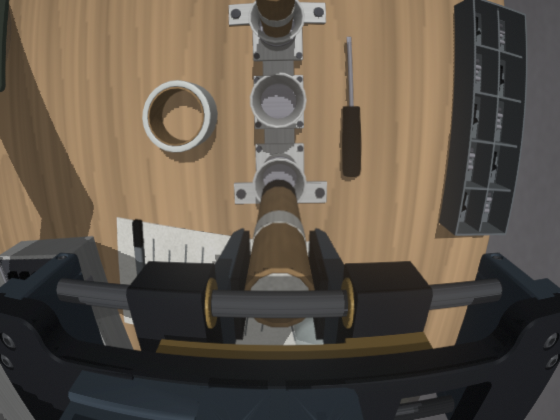

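View pics/s4z.png

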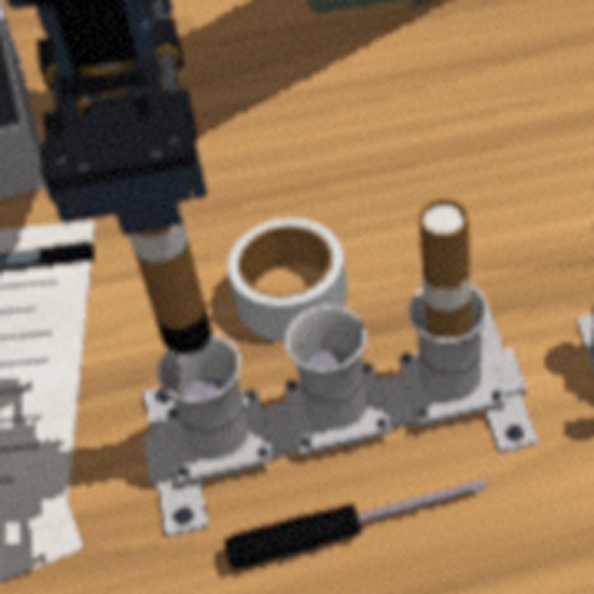

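View pics/t4.png

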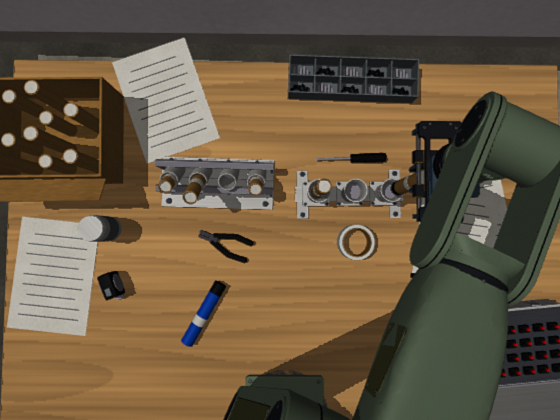

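```bash
zoom=1; python3 - <<'E' | tail -6
from fit import *
T=np.eye(4);T[:3,:3]=R.from_euler("xyz",[-90.2,-.1,-90],degrees=True).as_matrix();T[:3,3]=[588,-261.5,275]
Rz=R.from_euler("z",pr[2]).as_matrix()
for y in(90,0,-90):
    q=Rz@np.array([0,y,105])+[pr[0],pr[1],0]; print(np.round(q,1),np.round(wproj(T,q),1),np.round(wproj(T,q+[0,0,-100]),1))
zoom("pics/w4.png","pics/w4z.png",210,0,350,240,2.5)
E
```

```text
[[-0.18, -0.58], [-0.36, -0.51], [-0.05, -0.57], [-0.21, -0.31], [-0.65, -0.48], [-0.22, -0.8], [-0.33, -0.31], [-0.21, -0.68]]
[ 5.85325e+02 -1.70902e+02  2.50000e-02] 1.4569601548092692
[[1.16, -0.02], [-0.05, -0.23], [-0.31, -0.84], [-0.03, -1.25], [0.18, -0.35]]
[583.  -80.9 105. ] [[274.   18.7]] [[275.4  38.2]]
[ 585.3 -170.9  105. ] [[276.3 102.4]] [[277.2 103.6]]
[ 587.6 -260.9  105. ] [[278.5 186.8]] [[278.9 169.3]]
```

View pics/w4z.png

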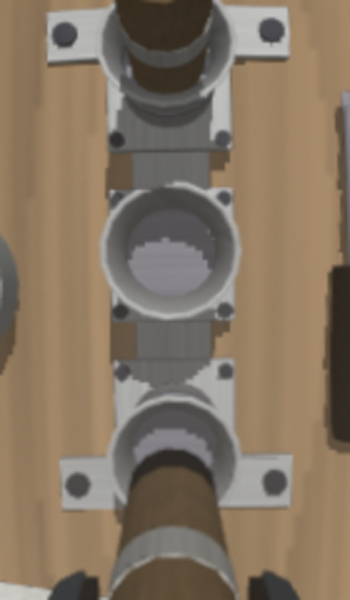

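```bash
python3 - <<'E' | tail -3
from fit import *
T=np.eye(4);T[:3,:3]=R.from_euler("xyz",[-90.2,-.1,-90],degrees=True).as_matrix();T[:3,3]=[588,-261.5,275]
f=(T@[0,136,0,1])[:3]
print(f,wproj(T,f+[0,17,0]),wproj(T,f+[0,17,-2]),wproj(T,f+[0,15,0]))
q=np.array([587.6,-260.9,105]);print(wproj(T,[q+[29.5,0,0],q-[29.5,0,0],q+[0,29.5,0]]).round(1).tolist())
q=np.array([585.3,-170.9,105]);print(wproj(T,[q+[29.5,0,0],q-[29.5,0,0],q+[0,29.5,0],q-[0,29.5,0]]).round(1).tolist())
E
```

```text
[ 587.52527141 -261.73736321  139.0010357 ] [[278.23410171 179.01940037]] [[278.24660512 178.57089462]] [[278.23567418 181.03990842]]
[[305.8, 186.8], [251.2, 186.8], [278.5, 159.7]]
[[304.9, 102.6], [247.7, 102.7], [276.2, 74.3], [276.3, 130.5]]
```

```bash
python3 -m handwheel '[[0.2,[-1,4,0.3],[0,0,0]],[0.2,[-1,6,0.2],[0,0,0]],[0.2,[0,8,0],[0,0,0]],[0.2,[0,8,0],[0,0,0]],[0.2,[0,8,0],[0,0,0]],[0.2,[0,8,0],[0,0,0]],[0.2,[0,8,0],[0,0,0]],[0.2,[0,8,0],[0,0,0]],[0.2,[0,8,0],[0,0,0]],[0.2,[0,6,0],[0,0,0]]]'
python3 - <<'E'
from h import *
cv2.imwrite("pics/w5.png",env.grab_frame("wrist")[:,:,::-1])
cv2.imwrite("pics/s5.png",env.grab_frame("scene")[:,:,::-1])
s=env.state();print(s["ee_pos"],s["ee_rot"],s["force"],s["torque"],s["gripper_width"])
zoom("pics/s5.png","pics/s5z.png",120,150,300,310,3.3)
E
```

```text
time_s: 8.22
ee_pos: [588.0, -259.0, 202.1]
ee_rot: [-90.3, -0.1, -90.0]
force: [-0.3, -0.0, -2.1]
gripper_width: 33.4
[ 587.66969467 -258.74227953  201.84697245] [-9.03362068e+01 -2.89647024e-02 -9.00128580e+01] [-0.0658932   0.00772594 -0.96248134] [-0.09933462 -0.00863204  0.01756877] 33.471391421418815
```

View pics/s5z.png

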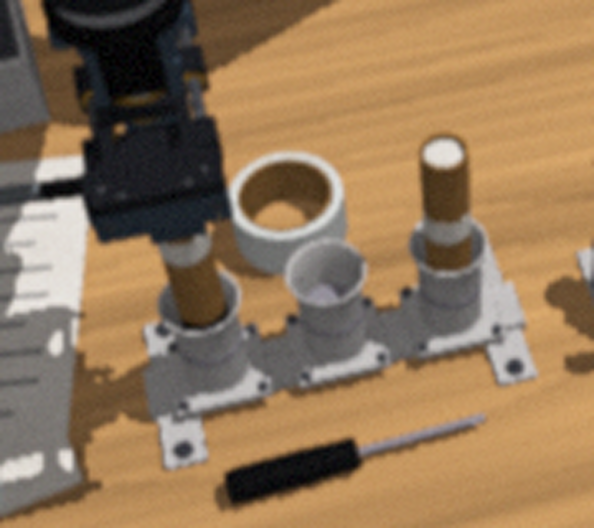

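View pics/w5.png

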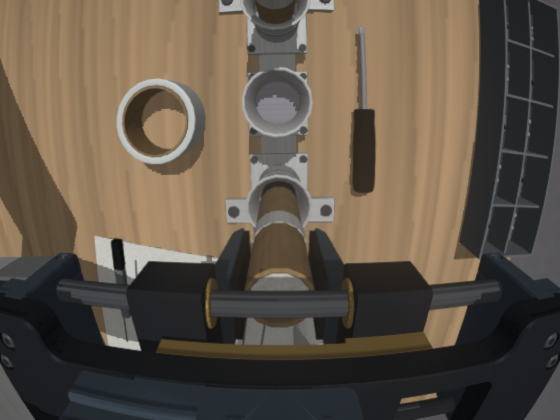

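```bash
python3 -m handwheel '[[0.2,[0,4,0],[0,0,0]],[0.2,[0,5,0],[0,0,0]],[0.2,[0,5,0],[0,0,0]],[0.2,[0,5,0],[0,0,0]],[0.2,[0,4,0],[0,0,0]],[0.2,[0,4,0],[0,0,0]],[0.2,[0,3,0],[0,0,0]],[0.2,[0,2,0],[0,0,0]],[0.2,[0,2,0],[0,0,0]],[0.2,[0,2,0],[0,0,0]]]'; python3 -c "
from h import *
s=env.state();print(s['ee_pos'],s['force'],s['torque'])"
```

```text
time_s: 9.15
ee_pos: [588.3, -259.1, 167.4]
ee_rot: [-90.2, -0.1, -90.0]
force: [-0.3, -1.2, -0.6]
gripper_width: 33.1
[ 588.28663712 -259.12277331  167.35604124] [-0.25492907 -1.19451179 -0.64408187] [-0.08317928  0.03360038  0.06133353]
```

```bash
python3 -m handwheel '[[0.2,[0,1,0],[0,0,0]],[0.2,[0,1,0],[0,0,0]],[0.2,[0,1,0],[0,0,0]],[0.2,[0,1,0],[0,0,0]],[0.2,[0,0.5,0],[0,0,0]],[0.2,[0,0.5,0],[0,0,0]],[0.2,[0,0.5,0],[0,0,0]],[0.2,[0,0.5,0],[0,0,0]],[0.2,[0,0,0],[0,0,0]],[0.2,[0,0,0],[0,0,0]]]'; python3 -c "
from h import *
s=env.state();print(s['ee_pos'],s['force'],s['torque'])"
```

```text
time_s: 9.98
ee_pos: [588.2, -259.1, 161.4]
ee_rot: [-90.2, -0.1, -90.0]
force: [0.6, 0.0, -0.9]
gripper_width: 33.4
[ 588.17876722 -259.07424506  161.39171947] [ 0.57268754  0.0336056  -0.86740302] [-0.13537776  0.07527937  0.01216292]
```

```bash
python3 -m handwheel '[[0.2,[0,0.5,0],[0,0,0]],[0.2,[0,0.5,0],[0,0,0]],[0.2,[0,0.5,0],[0,0,0]],[0.2,[0,0.5,0],[0,0,0]],[0.2,[0,0.5,0],[0,0,0]],[0.2,[0,0.5,0],[0,0,0]],[0.2,[0,0,0],[0,0,0]],[0.2,[0,0,0],[0,0,0]],[0.2,[0,0,0],[0,0,0]],[0.2,[0,0,0],[0,0,0]]]'; python3 -c "
from h import *
s=env.state();print(s['ee_pos'],s['force'],s['torque'])
cv2.imwrite('pics/s6.png',env.grab_frame('scene')[:,:,::-1]);zoom('pics/s6.png','pics/s6z.png',120,150,300,310,3.3)
"
```

```text
time_s: 10.82
ee_pos: [588.2, -259.2, 159.9]
ee_rot: [-90.1, -0.1, -90.0]
force: [-2.3, 1.3, 5.7]
gripper_width: 33.2
[ 588.22306447 -259.20913733  159.88380825] [-2.26982055  1.27680327  5.66362991] [0.0590758  0.47455264 0.05392395]
```

View pics/s6z.png

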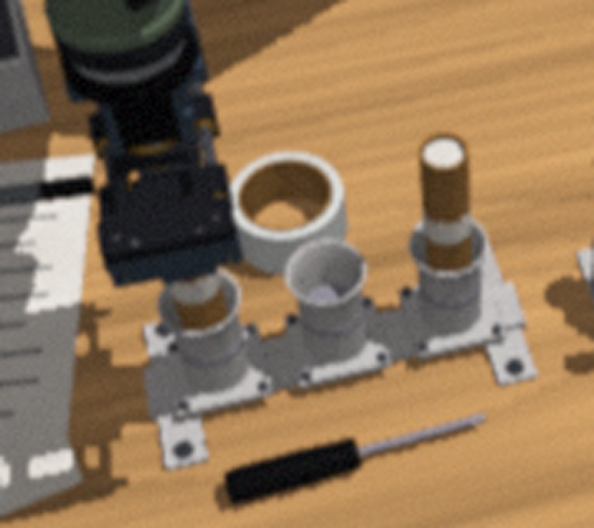

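```bash
python3 -m handwheel '[[0.5,[0,0,0],[0,0,0]],[0.7,[0,0,0],[0,0,0]],[0.9,[0,0,0],[0,0,0]],[1,[0,0,0],[0,0,0]],[1,[0,0,0],[0,0,0]],[1,[0,-5,0],[0,0,0]],[1,[0,-10,0],[0,0,0]],[1,[0,-18,0],[0,0,0]],[1,[0,-22,0],[0,0,0]],[1,[0,-25,0],[0,0,0]]]'; python3 - <<'E'
from h import *
s=env.state();print(s['ee_pos'],s['force'],s['gripper_width'])
T0=pose(); T0[:3,3]=[588,-259,238.5]; T0[:3,:3]=mk([0,0,0],[0,0,-1],[1,0,0])[:3,:3]
psi=-.021;Rz=R.from_euler("z",psi).as_matrix();t=np.radians(28)
a=Rz@[-np.sin(t),0,np.cos(t)]
W1=mk([500,-40,310],[0,0,-1],[1,0,0]); plan(T0,W1,10)
T1=mk(np.array([559.3,220.3,182.5])+a*60,-a,Rz@[np.cos(t),0,np.sin(t)])
print(np.round(T1,3)); plan(W1,T1,10)
cv2.imwrite('pics/s7.png',env.grab_frame('scene')[:,:,::-1]);zoom('pics/s7.png','pics/s7z.png',120,150,300,310,3.3)
E
```

```text
time_s: 11.7
ee_pos: [588.1, -258.8, 239.4]
ee_rot: [-90.3, -0.1, -90.0]
force: [0.2, -0.1, 0.7]
gripper_width: 91.0
[ 588.11921024 -258.7976402   239.39431384] [ 0.15612445 -0.11200437  0.67758116] 91.03035906311351
n 10 shift [-21.9   -7.15  -8.8 ] turn [0. 0. 0.]
2 [ 570.4 -215.2  252.8] ydir [ 0.  0. -1.]
4 [ 552.8 -171.4  267.1] ydir [ 0.  0. -1.]
6 [ 535.2 -127.6  281.4] ydir [ 0.  0. -1.]
8 [517.6 -83.8 295.7] ydir [ 0.  0. -1.]
10 [500. -40. 310.] ydir [ 0.  0. -1.]
[[-2.10000e-02  4.69000e-01  8.83000e-01  5.31138e+02]
 [-1.00000e+00 -1.00000e-02 -1.90000e-02  2.20891e+02]
 [ 0.00000e+00 -8.83000e-01  4.69000e-01  2.35477e+02]
 [ 0.00000e+00  0.00000e+00  0.00000e+00  1.00000e+00]]
n 10 shift [-26.13   7.95   1.19] turn [ 2.8    0.118 -0.029]
2 [502.8  12.3 294.1] ydir [ 0.1 -0.  -1. ]
4 [507.4  64.5 278.6] ydir [ 0.19 -0.   -0.98]
6 [513.7 116.7 263.5] ydir [ 0.29 -0.   -0.96]
8 [521.6 168.8 249.1] ydir [ 0.38 -0.01 -0.92]
10 [531.1 220.9 235.5] ydir [ 0.47 -0.01 -0.88]
```

View pics/s7z.png

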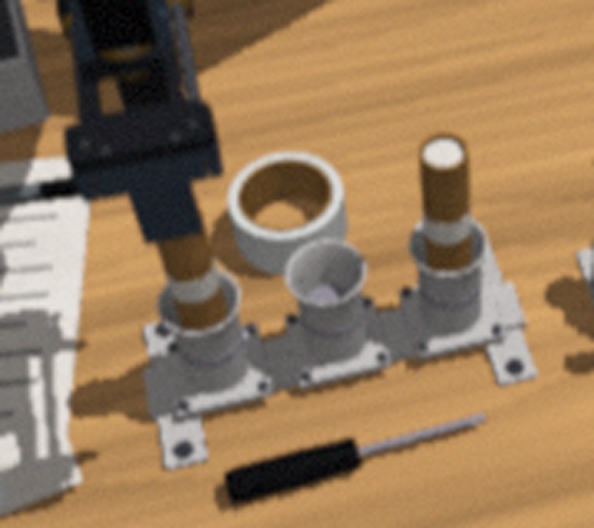

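```bash
python3 -m handwheel '[[1,[-21.9,-7.2,-8.8],[0,0,0]],[1,[-21.9,-7.2,-8.8],[0,0,0]],[1,[-21.9,-7.2,-8.8],[0,0,0]],[1,[-21.9,-7.2,-8.8],[0,0,0]],[1,[-21.9,-7.2,-8.8],[0,0,0]],[1,[-21.9,-7.2,-8.8],[0,0,0]],[1,[-21.9,-7.2,-8.8],[0,0,0]],[1,[-21.9,-7.2,-8.8],[0,0,0]],[1,[-21.9,-7.2,-8.8],[0,0,0]],[1,[-21.9,-7.2,-8.8],[0,0,0]]]' && python3 -m handwheel '[[1,[-26.13,7.95,1.19],[2.8,0.118,-0.029]],[1,[-26.13,7.95,1.19],[2.8,0.118,-0.029]],[1,[-26.13,7.95,1.19],[2.8,0.118,-0.029]],[1,[-26.13,7.95,1.19],[2.8,0.118,-0.029]],[1,[-26.13,7.95,1.19],[2.8,0.118,-0.029]],[1,[-26.13,7.95,1.19],[2.8,0.118,-0.029]],[1,[-26.13,7.95,1.19],[2.8,0.118,-0.029]],[1,[-26.13,7.95,1.19],[2.8,0.118,-0.029]],[1,[-26.13,7.95,1.19],[2.8,0.118,-0.029]],[1,[-26.13,7.95,1.19],[2.8,0.118,-0.029]]]'
python3 - <<'E'
from h import *
for i in range(5): env.grab_frame("top")
T=pose();print(np.round(T,3))
cv2.imwrite("pics/w8.png",env.grab_frame("wrist")[:,:,::-1])
print(wproj(T,[[559.3,220.3,182.5],[559.3,219,182.9]]))
zoom("pics/w8.png","pics/w8z.png",200,80,360,290,2.8)
cv2.imwrite("pics/s8.png",env.grab_frame("scene")[:,:,::-1])
zoom("pics/s8.png","pics/s8z.png",150,155,440,310,2.7)
E
```

```text
time_s: 12.58
ee_pos: [500.3, -38.8, 311.6]
ee_rot: [-90.1, -0.1, -90.0]
force: [0.5, -0.4, 0.6]
gripper_width: 91.0
time_s: 13.42
ee_pos: [531.7, 222.4, 236.4]
ee_rot: [-62.0, 0.0, -91.2]
force: [0.2, -0.5, -0.6]
gripper_width: 91.4
[[-2.10000e-02  4.67000e-01  8.84000e-01  5.31799e+02]
 [-1.00000e+00 -1.10000e-02 -1.80000e-02  2.20819e+02]
 [ 2.00000e-03 -8.84000e-01  4.67000e-01  2.36137e+02]
 [ 0.00000e+00  0.00000e+00  0.00000e+00  1.00000e+00]]
[[277.45024059 222.73390145]
 [277.72927177 224.50569479]]
```

View pics/w8z.png

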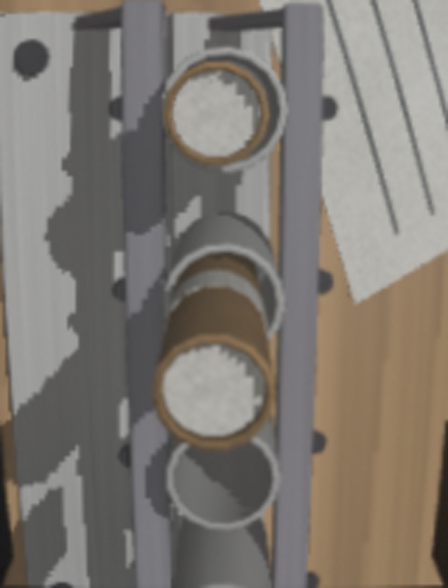

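View pics/s8z.png

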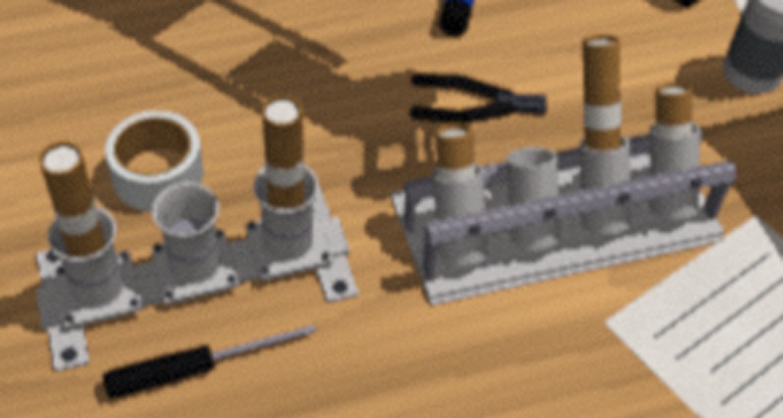

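```bash
python3 -m handwheel '[[1,[-0.1,10.4,0],[0,0,0]],[1,[-0.1,10.4,0],[0,0,0]],[1,[-0.1,10.4,0],[0,0,0]],[1,[-0.1,10.4,0],[0,0,0]],[1,[-0.1,10.4,0],[0,0,0]],[1,[-0.1,10.4,0],[0,0,0]],[1,[-0.1,10.4,0],[0,0,0]],[1,[-0.1,10.4,0],[0,0,0]],[1,[-0.1,10.4,0],[0,0,0]],[1,[-0.1,10.4,0],[0,0,0]]]' && python3 -m handwheel '[[0.2,[0,0,0],[0,0,0]],[0.2,[0,0,0],[0,0,0]],[0.2,[0,0,0],[0,0,0]],[0.2,[0,0,0],[0,0,0]],[0.2,[0,0,0],[0,0,0]],[0.2,[0,0,0],[0,0,0]],[0.2,[0,0,0],[0,0,0]],[0.2,[0,0,0],[0,0,0]],[0.2,[0,0,0],[0,0,0]],[0.2,[0,0,0],[0,0,0]]]' 40
python3 - <<'E'
from h import *
cv2.imwrite("pics/w9.png",env.grab_frame("wrist")[:,:,::-1])
s=env.state();print(s["ee_pos"],s["ee_rot"],s["force"],s["gripper_width"])
E
```

```text
time_s: 14.6
ee_pos: [580.7, 220.9, 142.3]
ee_rot: [-62.2, -0.1, -91.2]
force: [-0.4, 0.7, -0.2]
gripper_width: 91.2
time_s: 15.43
ee_pos: [579.9, 220.7, 143.3]
ee_rot: [-62.2, -0.1, -91.2]
force: [-0.7, -0.0, 0.9]
gripper_width: 33.5
[579.97013001 220.73266222 143.36190912] [-62.20722115  -0.09501383 -91.22022995] [-1.43080689  0.02651941  1.7474186 ] 33.21547052093345
```

View pics/w9.png

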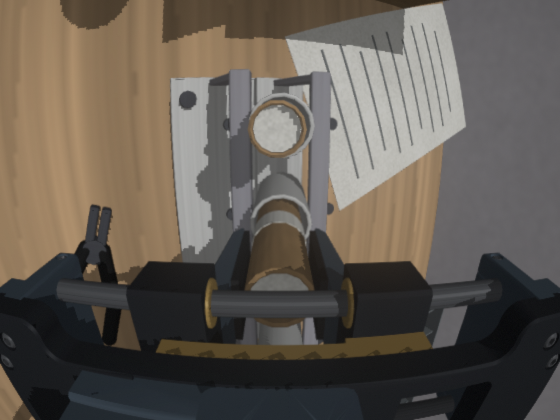

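```bash
python3 -m handwheel '[[0.2,[0,-4,0],[0,0,0]],[0.2,[0,-8,0],[0,0,0]],[0.2,[0,-12,0],[0,0,0]],[0.2,[0,-14,0],[0,0,0]],[0.2,[0,-14,0],[0,0,0]],[0.2,[0,-14,0],[0,0,0]],[0.2,[0,-14,0],[0,0,0]],[0.2,[0,-14,0],[0,0,0]],[0.2,[0,-14,0],[0,0,0]],[0.2,[0,-12,0],[0,0,0]]]'
python3 - <<'E'
from h import *
env.grab_frame("top");env.grab_frame("top")
s=env.state();print(s["ee_pos"],s["ee_rot"],s["gripper_width"])
psi=-.021;Rz=R.from_euler("z",psi).as_matrix();t=np.radians(28)
a=Rz@[-np.sin(t),0,np.cos(t)]
T0=mk(np.array([559.3,221.3,182.5])+a*(60-104+120),-a,Rz@[np.cos(t),0,np.sin(t)])
print(T0[:3,3])
W1=mk([515,-50,380],[0,0,-1],[1,0,0]); plan(T0,W1,10)
W2=mk([586.5,-169,305],[0,0,-1],[1,0,0]); plan(W1,W2,10)
E
```

```text
time_s: 16.32
ee_pos: [523.0, 222.1, 251.1]
ee_rot: [-62.2, -0.0, -91.2]
force: [0.2, -0.2, -2.1]
gripper_width: 33.5
[523.89871541 222.66418855 252.44205587] [-6.19894855e+01  5.95272072e-02 -9.11820436e+01] 33.64710347133436
[523.62802834 222.04922154 249.60401706]
n 10 shift [ 27.24 -12.82   2.96] turn [-2.8   -0.118  0.029]
2 [516.4 167.7 275.2] ydir [ 0.38 -0.01 -0.92]
4 [511.8 113.3 301.3] ydir [ 0.29 -0.   -0.96]
6 [510.1  58.9 327.6] ydir [ 0.19 -0.   -0.98]
8 [511.2   4.5 354. ] ydir [ 0.1 -0.  -1. ]
10 [515. -50. 380.] ydir [ 0.  0. -1.]
n 10 shift [11.9   7.5   7.15] turn [0. 0. 0.]
2 [529.3 -73.8 365. ] ydir [ 0.  0. -1.]
4 [543.6 -97.6 350. ] ydir [ 0.  0. -1.]
6 [ 557.9 -121.4  335. ] ydir [ 0.  0. -1.]
8 [ 572.2 -145.2  320. ] ydir [ 0.  0. -1.]
10 [ 586.5 -169.   305. ] ydir [ 0.  0. -1.]
```

```bash
python3 -m handwheel '[[0.2,[27.24,-12.82,2.96],[-2.8,-0.118,0.029]],[0.2,[27.24,-12.82,2.96],[-2.8,-0.118,0.029]],[0.2,[27.24,-12.82,2.96],[-2.8,-0.118,0.029]],[0.2,[27.24,-12.82,2.96],[-2.8,-0.118,0.029]],[0.2,[27.24,-12.82,2.96],[-2.8,-0.118,0.029]],[0.2,[27.24,-12.82,2.96],[-2.8,-0.118,0.029]],[0.2,[27.24,-12.82,2.96],[-2.8,-0.118,0.029]],[0.2,[27.24,-12.82,2.96],[-2.8,-0.118,0.029]],[0.2,[27.24,-12.82,2.96],[-2.8,-0.118,0.029]],[0.2,[27.24,-12.82,2.96],[-2.8,-0.118,0.029]]]' && python3 -m handwheel '[[0.2,[11.9,7.5,7.15],[0,0,0]],[0.2,[11.9,7.5,7.15],[0,0,0]],[0.2,[11.9,7.5,7.15],[0,0,0]],[0.2,[11.9,7.5,7.15],[0,0,0]],[0.2,[11.9,7.5,7.15],[0,0,0]],[0.2,[11.9,7.5,7.15],[0,0,0]],[0.2,[11.9,7.5,7.15],[0,0,0]],[0.2,[11.9,7.5,7.15],[0,0,0]],[0.2,[11.9,7.5,7.15],[0,0,0]],[0.2,[11.9,7.5,7.15],[0,0,0]]]' && python3 -m handwheel '[[0.2,[0,3,0],[0,0,0]],[0.2,[0,4,0],[0,0,0]],[0.2,[0,5,0],[0,0,0]],[0.2,[0,5,0],[0,0,0]],[0.2,[0,5,0],[0,0,0]],[0.2,[0,5,0],[0,0,0]],[0.2,[0,3,0],[0,0,0]],[0.2,[0,0,0],[0,0,0]],[0.2,[0,0,0],[0,0,0]],[0.2,[0,0,0],[0,0,0]]]'
python3 - <<'E'
from h import *
T=pose();print(np.round(T,3))
cv2.imwrite("pics/w10.png",env.grab_frame("wrist")[:,:,::-1])
cv2.imwrite("pics/s10.png",env.grab_frame("scene")[:,:,::-1])
zoom("pics/s10.png","pics/s10z.png",120,130,300,310,3.3)
zoom("pics/w10.png","pics/w10z.png",200,60,360,260,3)
f=(T@[0,134,0,1])[:3]; print(f,(proj("scene",f)-[120,130])*3.3,(wproj(T,[f,f+[0,17,0]])-[200,60])*3)
for q in ([585.3,-170.9,105],[587,-168.5,105]):
    q=np.array(q);print((wproj(T,[q+[29.5,0,0],q-[29.5,0,0],q+[0,29.5,0]])-[200,60])*3)
E
```

```text
time_s: 17.25
ee_pos: [515.5, -51.3, 381.0]
ee_rot: [-90.3, -0.1, -90.0]
force: [1.0, -0.0, -1.3]
gripper_width: 33.4
time_s: 18.08
ee_pos: [587.9, -170.0, 304.5]
ee_rot: [-90.2, -0.1, -90.0]
force: [-0.4, 1.0, -1.7]
gripper_width: 33.5
time_s: 18.92
ee_pos: [587.3, -168.9, 275.7]
ee_rot: [-90.2, -0.1, -90.0]
force: [-0.2, 0.3, -1.9]
gripper_width: 33.4
[[-0.00000e+00 -3.00000e-03  1.00000e+00  5.87267e+02]
 [-1.00000e+00 -2.00000e-03 -0.00000e+00 -1.68910e+02]
 [ 2.00000e-03 -1.00000e+00 -3.00000e-03  2.75659e+02]
 [ 0.00000e+00  0.00000e+00  0.00000e+00  1.00000e+00]]
[ 586.90351275 -169.14874934  141.65943188] [[322.34540006 304.95364058]] [[234.72942109 409.65297421]
 [234.683064   358.4111502 ]]
[[312.52351744 387.0124409 ]
 [149.24080119 386.96640077]
 [230.67176043 306.12336955]]
[[317.35283656 380.58136406]
 [153.76906955 380.51361411]
 [235.47922547 299.43665828]]
```

View pics/w10z.png

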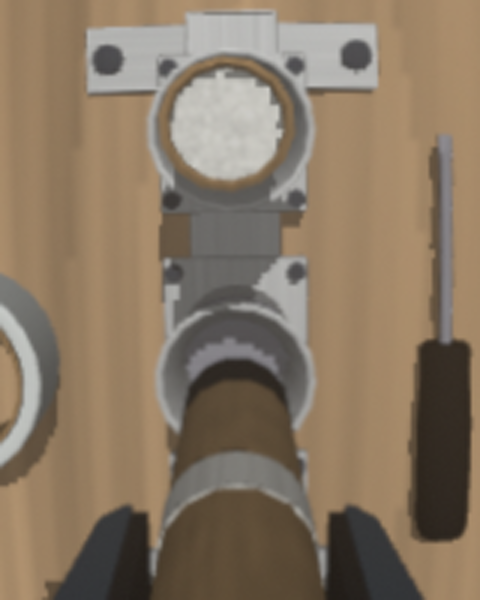

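View pics/s10z.png

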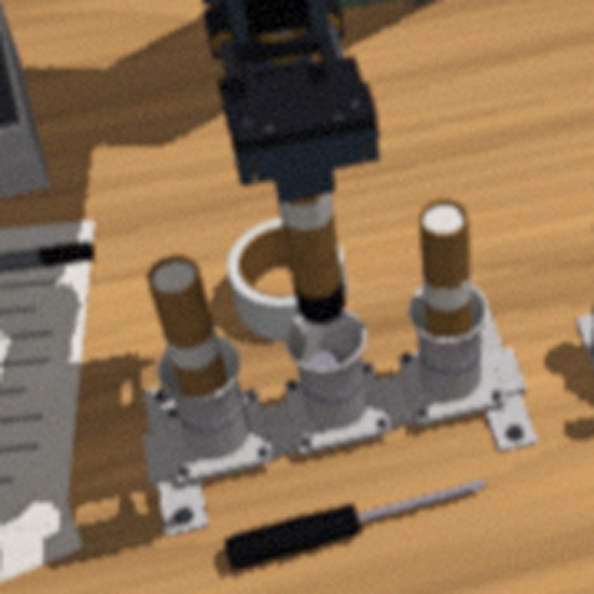

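```bash
python3 -m handwheel '[[0.2,[0,4,0],[0,0,0]],[0.2,[0,6,0],[0,0,0]],[0.2,[0,8,0],[0,0,0]],[0.2,[0,8,0],[0,0,0]],[0.2,[0,8,0],[0,0,0]],[0.2,[0,8,0],[0,0,0]],[0.2,[0,8,0],[0,0,0]],[0.2,[0,8,0],[0,0,0]],[0.2,[0,8,0],[0,0,0]],[0.2,[0,6,0],[0,0,0]]]' && python3 -m handwheel '[[0.2,[0,4,0],[0,0,0]],[0.2,[0,5,0],[0,0,0]],[0.2,[0,5,0],[0,0,0]],[0.2,[0,5,0],[0,0,0]],[0.2,[0,4,0],[0,0,0]],[0.2,[0,4,0],[0,0,0]],[0.2,[0,3,0],[0,0,0]],[0.2,[0,2,0],[0,0,0]],[0.2,[0,2,0],[0,0,0]],[0.2,[0,1,0],[0,0,0]]]'
```

```text
time_s: 19.85
ee_pos: [586.6, -169.0, 202.1]
ee_rot: [-90.3, -0.1, -90.0]
force: [0.6, -0.1, -1.1]
gripper_width: 33.1
time_s: 20.68
ee_pos: [586.7, -169.1, 168.1]
ee_rot: [-90.2, -0.1, -90.0]
force: [0.2, 0.3, -2.4]
gripper_width: 33.7
```

```bash
python3 -m handwheel '[[0.2,[0,1,0],[0,0,0]],[0.2,[0,0.5,0],[0,0,0]],[0.2,[0,0.5,0],[0,0,0]],[0.2,[0,0.5,0],[0,0,0]],[0.2,[0,0.5,0],[0,0,0]],[0.2,[0,0.5,0],[0,0,0]],[0.2,[0,0.5,0],[0,0,0]],[0.2,[0,0,0],[0,0,0]],[0.2,[0,0,0],[0,0,0]],[0.2,[0,0,0],[0,0,0]]]'
```

```text
time_s: 21.52
ee_pos: [586.8, -169.1, 164.3]
ee_rot: [-90.2, -0.1, -90.0]
force: [-0.2, 0.3, -1.1]
gripper_width: 33.4
```

```bash
python3 -m handwheel '[[0.2,[0,0.5,0],[0,0,0]],[0.2,[0,0.5,0],[0,0,0]],[0.2,[0,0.5,0],[0,0,0]],[0.2,[0,0.5,0],[0,0,0]],[0.2,[0,0.5,0],[0,0,0]],[0.2,[0,0.5,0],[0,0,0]],[0.2,[0,0.5,0],[0,0,0]],[0.2,[0,0.5,0],[0,0,0]],[0.2,[0,0,0],[0,0,0]],[0.2,[0,0,0],[0,0,0]]]'
```

```text
time_s: 22.35
ee_pos: [586.7, -169.2, 160.4]
ee_rot: [-90.2, -0.1, -90.0]
force: [-0.5, 0.2, -0.5]
gripper_width: 33.3
```

```bash
python3 -m handwheel '[[0.2,[0,0.3,0],[0,0,0]],[0.2,[0,0.3,0],[0,0,0]],[0.2,[0,0.3,0],[0,0,0]],[0.2,[0,0.3,0],[0,0,0]],[0.2,[0,0.3,0],[0,0,0]],[0.2,[0,0.3,0],[0,0,0]],[0.2,[0,0.2,0],[0,0,0]],[0.2,[0,0,0],[0,0,0]],[0.2,[0,0,0],[0,0,0]],[0.2,[0,0,0],[0,0,0]]]'
```

```text
time_s: 23.18
ee_pos: [586.8, -169.3, 160.3]
ee_rot: [-90.1, -0.1, -90.0]
force: [-2.3, 0.4, 10.2]
gripper_width: 33.7
```

```bash
python3 -m handwheel '[[0.5,[0,0,0],[0,0,0]],[0.7,[0,0,0],[0,0,0]],[0.9,[0,0,0],[0,0,0]],[1,[0,0,0],[0,0,0]],[1,[0,0,0],[0,0,0]],[1,[0,-5,0],[0,0,0]],[1,[0,-10,0],[0,0,0]],[1,[0,-18,0],[0,0,0]],[1,[0,-22,0],[0,0,0]],[1,[0,-25,0],[0,0,0]]]' && python3 -m handwheel '[[1,[0,-20,-10],[0,0,0]],[1,[0,-20,-15],[0,0,0]],[1,[0,-20,-20],[0,0,0]],[1,[0,-15,-25],[0,0,0]],[1,[0,-10,-25],[0,0,0]],[1,[0,0,-25],[0,0,0]],[1,[0,0,-20],[0,0,0]],[1,[0,0,-10],[0,0,0]],[1,[0,0,0],[0,0,0]],[1,[0,0,0],[0,0,0]]]'
python3 - <<'E'
from h import *
cv2.imwrite("pics/s11.png",env.grab_frame("scene")[:,:,::-1])
cv2.imwrite("pics/t11.png",env.grab_frame("top")[:,:,::-1])
zoom("pics/s11.png","pics/s11z.png",150,155,440,310,2.7)
zoom("pics/t11.png","pics/t11z.png",145,140,425,270,2.8)
print(env.state()["ee_pos"])
E
```

```text
time_s: 24.02
ee_pos: [586.7, -168.9, 239.3]
ee_rot: [-90.3, -0.1, -90.0]
force: [-0.2, -0.4, 0.5]
gripper_width: 91.3
time_s: 24.85
ee_pos: [437.8, -169.0, 324.5]
ee_rot: [-90.1, -0.1, -90.0]
force: [-0.2, 0.2, 0.6]
gripper_width: 91.0
[ 438.37613191 -168.95876121  323.79563445]
```

View pics/s11z.png

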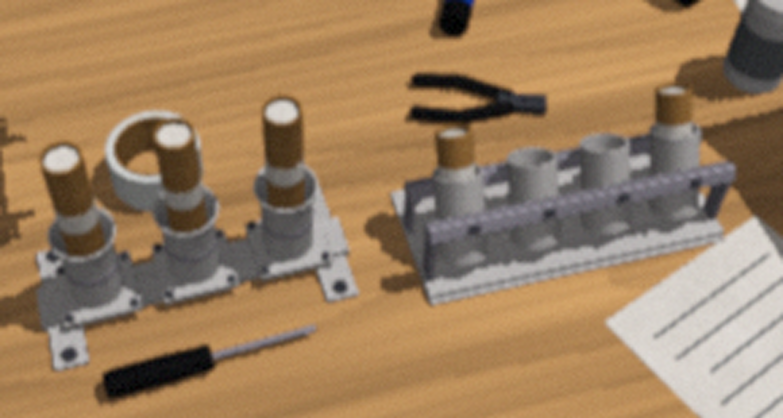

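View pics/t11z.png

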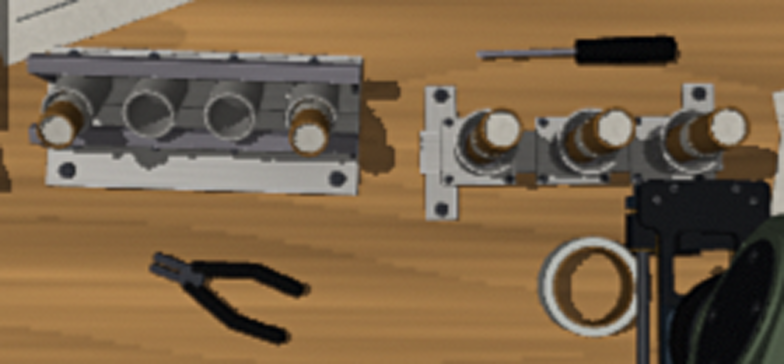

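```bash
python3 - <<'E' | tail -3
from fit import *
B2=lambda x,y:((x+.5)/2.8-.5+145,(y+.5)/2.8-.5+140)
def tri(a,b):
    o1,d1=ray("top",a);o2,d2=ray("scene",b)
    s=np.linalg.lstsq(np.c_[d1,-d2],o2-o1,rcond=None)[0]
    return np.round((o1+d1*s[0]+o2+d2*s[1])/2,1), np.linalg.norm(o1+d1*s[0]-o2-d2*s[1])
for a,b in (((730,127),(62,160)),((613,129),(174,135)),((502,129),(283,111))): print(tri(B2(*a),S(*b)))
E
```

```text
(array([ 587.2, -261.1,  202.2]), np.float64(2.319825338240665))
(array([ 584.6, -170.1,  201.1]), np.float64(0.7831388669070124))
(array([583.9, -80.7, 203.1]), np.float64(1.4989647904407841))
```

```bash
python3 -c "
from workcell import env
print(env.job_done()); print(env.state()['time_s'])"
```

```text
the job is handed in; nothing more can be done
None
the job is handed in; nothing more can be done
```

I moved both long tubes out of the slanted rack and stood them foot down in the two empty pots of the straight rack. I handed the job in at about 25 s of the 69 s. No verdict is reported, so what follows rests on my own checks.

- **Seating:** I lowered each tube slowly until the wrist force showed it touching the pot floor (about 6 N for the first, 10 N for the second). Only then did I open the fingers and back the arm off.
- **Final camera check:** The tops of the two tubes measured 202 and 201 mm high. The tube that was already standing read 203 mm against its stated 206 mm, so the cameras read about 3 mm low. By that comparison both are home to within about 2 mm. Their tops sit within about 1 mm sideways of the pot centres I measured.
- **Other things:** In the final pictures the short tubes, the standing tube, the cutters, the tape roll and the screwdriver showed no visible change. I did not look closely at the drink can, water bottle, tape measure or marker at the end.
- **Disagreements:** The wrist camera placed tube ends and pot mouths about 2–4 mm further to the left (+y) than the two fixed cameras. I aimed between the readings, and both tubes went in with almost no side force. The slanted rack's base corners did not fit with its origin taken as the middle of its base, about 12 mm out. I left the corners out and used the tube ends instead.

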